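# Close the card pocket of a parts tray

### The arm

A 7-joint arm with a two-finger parallel gripper is mounted at the origin on the work surface. World frame = base frame: x ahead of the robot, y to its left, z up, the work surface at z = 0. Lengths are in m, angles in rad, forces in N, time in s.
With the tool pointing down it reaches from about 0.35 to 0.9 m from the base axis. Payload 19.9 kg.
Tool frame: the origin (TCP) lies midway between the tips of the shut fingers; the grasp point (between the pads) lies 19 mm behind it; z points along the fingers, x is the direction in which the jaws open and shut, and the axes are right-handed (so a half turn about z gives the same grasp; the last joint's range is limited). The gripper opens to 85 mm and grips with 20 to 120 N. Pads are 22 mm wide; open, the fingers measure 114 mm over their backs; the gripper's body (76 mm by 85 mm) begins 54 mm behind the grasp point. The pads swing forward as they close: fully open they stand 13 mm farther back than shut.
Start: joints at [-1.371, 0.417, -0.01, 1.614, 0.005, 1.111, -0.053], TCP at [0.15, 0.607, 0.231] pointing down, gripper open.
Joint ranges: [-2.81, 2.81], [-0.39, 2.02], [-1.27, 1.25], [0.06, 2.57], [-1.19, 4.33], [0.19, 2], [-2.82, 2.82]. Speed limits (rad/s): [1.89, 1.89, 2.39, 2.39, 3.01, 3.01, 3.01].

### API

Orientations are given as a rotation vector (axis times angle).
In Python, from rig import manip, optics gives the robot as it stands. The module is installed in compiled form; this text tells all that it offers. Calls block until the motion is done:
- manip.move_ptp(position, orientation): joint-space move of the TCP to a pose.
- manip.servo_line(position, frame=None, feed=0.15, f_stop=None): straight line of the TCP; frame=None keeps the orientation; feed is the mean speed in m/s. With f_stop (N) it stops when the force on the tool has changed by that much, and returns True; else False.
- manip.move_j(angles): joint-space move.
- manip.command_gripper(opening): finger opening in m; the grip force is fixed at half the most; returns when the fingers have stopped.
- manip.pause(seconds).
- manip.solve_ik(position, orientation): joint angles nearest the present ones, or None.
- optics.capture(name): name is "scene" or "top" or "wrist"; returns the picture (384x512x3 uint8, red, green, blue); there is no depth.
- optics.camera_params(name): a dict with "K" (3x3 intrinsics, pixels), "rvec" (rotation vector, rad) and "tvec" (3), from world to camera coordinates, as OpenCV has them. Camera axes: x right, y down, z forward; pixel columns grow to the right and rows downward; lengths in m; the calibration is good to about 2 mm. The wrist camera is an equidistant fisheye: a pixel r from the principal point sees the ray r / f radians off the axis. A picture is of the moment at which its call begins: read the wrist's pose just before it. camera_params takes no time and is no camera call; for the wrist camera it gives the pose at the moment of the call.
A pose or a line that the arm cannot do raises manip.MotionError and nothing moves.
- manip.finish_job(): hands the job in, once; it reports no verdict.
Trained networks look in the newest picture that a camera, given by its name, has taken for a name from the list of things; names that differ only in an ending like _2 or _b are one class to them, and where a whole thing is asked for, a point or a joint stands for the part that bears it (a point fixed in the world has none). Each returns a list of dicts, best first, with "p" (0 to 1); they miss things now and then, are a little off and sometimes report something else, mostly with a low value. They report only what shows in the picture. A call takes as long as a camera call.
- optics.spot_in(camera, target): "at" ([x, y, z] in m, in world coordinates, good to about 4 mm: the middle of the surface that is visible of it).
- optics.cut_out(camera, target): "region" (384x512 bool, what is visible of it).
Readings, each from a call of its own:
- manip.current_t(): time.
- manip.current_joint_positions(): joint angles.
- manip.current_joint_velocities(): joint speeds.
- manip.current_joint_efforts(): joint torques, N m.
- manip.current_position(): TCP position.
- manip.current_ee_rot(): TCP orientation.
- manip.current_wrist_force(): force on the tool from outside, world axes, zero at the start.
- manip.current_torque(): the same for the moment, N m.
- manip.current_finger_gap(): finger opening in m.
Only numpy, scipy, OpenCV 4.12 (cv2) and the standard library are available. Lean on these libraries where they do the work, as an engineer would, in place of code of your own. Each camera call takes 0.05 s, during which the arm holds its last target.

### The job

Close the card pocket in the middle of the black parts tray: with the fingers only, push the upright grey flap over until it lies flat on the pocket, then push it along towards the lip until it is fully home with its free edge tucked beneath the retaining lip, so that it stays shut when you let go. Do not pick up the tray or shove it along, and leave the caps in it and everything else on the bench as they are.

Things in the scene. Friction and masses are not known exactly. Their poses are not given: they have to be found in the camera images.
- tray: The loose, heavy (about 1.5 kg) black plastic parts tray, 160 (x) by 230 (y) by 60 mm high, standing on the bench. Origin: centre of its underside; z up; x runs from the fold line of the flap towards the retaining lip. In its middle (y within 60 mm of the centre) is a shallow pocket with a paper card, to be covered by the grey flap; on either side are three open bays with white caps.
- fold_line (a point): Fixed on the tray: middle of the flap's fold line (hinge axis, along the tray's y), 55 mm from the tray's centre towards its -x side and 62 mm above the bench. Same axes as the tray.
- lip_edge (a point): Fixed on the tray: middle of the lower front edge of the retaining lip, 98 mm from the fold line along the tray's +x and 69 mm above the bench. The lip is a black bridge 128 mm long (along y), reaching 20 mm further in +x, its top 73 mm above the bench, with a wall behind it.
- flap_edge (a point): Moves with the flap: middle of the flap's free edge, half way through its thickness. The flap is a stiff grey plate 110 mm wide and 4 mm thick; its free edge is 90 mm from the fold line when joint flap_tuck is 0. Lying flat, its underside is 61 mm and its upper face 65 mm above the bench; the lip's underside is at 69 mm.
- rib_top (a point): Moves with the flap: top middle of the straight finger rib on the flap's outer face (the face that is on top when folded). The rib is 70 mm long (along y), 4 mm thick and stands 8 mm off the face (8 mm below this point); its middle is 18 mm back from the free edge, 72 mm from the fold line at flap_tuck 0. There is nothing else on the outer face between it and the fold line except low hinge straps within 9 mm of the fold line.
- flap_fold (a joint): Fold angle of the flap, rad: 0 lying flat over the pocket (a stop), pi/2 upright, more: leaning back away from the lip; limit 1.95. A weak spring wants it open near 1.65 (about 0.08 N m at 0, friction 0.02 N m), so it springs up again if let go when not tucked. Tucked and let go it rises to the lip's underside, about 0.04.
- flap_tuck (a joint): How far the flap has been slid along its own plane, away from its fold line, m: 0 back, 0.022 fully out (stops). About 2 N of friction holds it where it is left. Lying flat, the free edge reaches the lip's front edge at 0.008 and is 14 mm beneath the lip at 0.022. If it is slid out beyond 0.008 before it is flat it lands on the lip.
- cap_a: White turned plastic cap, 34 mm across, 30 mm high, standing in a bay of the tray; origin under its centre. Leave alone.
- cap_b: A second such cap in a bay on the other side. Leave alone.
- housing: Small white moulded housing, open box 60 x 45 x 35 mm, beside the tray; origin under its centre. Leave alone.
- gauge: Steel plug gauge standing upright, 40 mm across the foot, 68 mm high, beside the tray; origin under its centre. Leave alone.
- tape_roll: Cardboard ring 100 mm across, 48 mm high, lying on the left of the bench; origin under its centre. Leave alone.
- pen_cup: Grey cup 76 mm across, 95 mm high with two pens, on the right; origin under its centre. Leave alone.

How it is judged:
On the way, in this order (a step that is already met when the one before it is completed fails the run):
1. the flap is folded down flat, in front of the lip (value of joint flap_fold below 0.15 rad and value of joint flap_tuck below 0.012 m), for 0.04 s.
2. the flap's edge is pushed home beneath the lip (value of joint flap_fold below 0.07 rad and value of joint flap_tuck above 0.017 m), for 0.2 s.
At the end, for the whole second after the job is handed in: The flap lies over the pocket (fold angle under 0.07 rad) and stays so by itself, its edge below the lip and at least 8 mm beneath it (slid out more than 17 of its 22 mm); the tray stands flat within 30 mm of where it was, with both caps in their bays (all of step 2 and z of flap_edge in the frame of lip_edge below 0.001 m and x of flap_edge in the frame of lip_edge above 0.008 m and distance of tray from where it was at the start of the episode below 0.03 m and linear speed of tray below 0.02 m/s and angle between tray's own z axis and vertical below 0.05 rad and z of each of cap_a, cap_b in the frame of tray below 0.02 m); the robot touches nothing.
It fails at once if the arm or the gripper's body, not the fingers, presses on the tray or its flap with over 5 N (contact force between the arm and tray above 5 N).
It fails at once if the tray is shoved more than 30 mm, lifted or tipped (distance of tray from where it was at the start of the episode above 0.03 m or height (world z) of tray above 0.01 m or angle between tray's own z axis and vertical above 0.15 rad).
It fails at once if a cap is lifted out of its bay (z of any of cap_a, cap_b in the frame of tray above 0.025 m).
It fails at once if another thing on the bench is moved more than 20 mm (distance of any of housing, gauge, tape_roll, pen_cup from where it was at the start of the episode above 0.02 m).
It also fails if it takes over 45 s, if anything falls off the work surface, if the arm or the gripper's body presses on something with over 40 N, if the wrist force passes 120 N, or if a joint passes its speed limit or range.

## Working session

There is one attempt and no reset: what is moved stays moved. The work goes in short steps, each a Python script; the robot and the scene stay as the last script left them, time stands still between calls to the robot, and variables do not carry over. Pictures are saved under pics/ and viewed, and the job is handed in when it is done.

```bash
mkdir -p pics; ls
python3 - <<'E'
from rig import manip, optics
import cv2
for n in ["scene","top","wrist"]:
    im=optics.capture(n); cv2.imwrite(f"pics/{n}0.png",im[:,:,::-1])
    for t in ["tray","flap_edge","rib_top","fold_line","lip_edge","cap_a","gauge","housing"]:
        try:
            r=optics.spot_in(n,t); print(n,t,[(d["at"],round(d["p"],2)) for d in r[:3]])
        except Exception as e: print(n,t,e)
print(manip.current_t(),manip.current_position(),manip.current_ee_rot(),manip.current_finger_gap())
p=optics.camera_params("top");print(p)
E
```

```text
pics
scene tray [([0.5543, -0.1153, 0.0523], 0.55)]
scene flap_edge [([0.4929, -0.1296, 0.113], 0.61), ([0.5564, 0.405, 0.0343], 0.29)]
scene rib_top [([0.4924, -0.1296, 0.1112], 0.75)]
scene fold_line [([0.5523, -0.1218, 0.0531], 0.63)]
scene lip_edge [([0.5503, -0.1196, 0.0496], 0.66), ([0.4818, 0.0931, 0.0286], 0.56)]
scene cap_a []
scene gauge []
scene housing [([0.484, 0.0935, 0.0281], 0.57)]
top tray [([0.5441, -0.0924, 0.0479], 0.7)]
top flap_edge [([0.4813, -0.1253, 0.137], 0.79)]
top rib_top [([0.4877, -0.1282, 0.1306], 0.53), ([0.4855, -0.4215, 0.0627], 0.24)]
top fold_line [([0.5431, -0.0967, 0.0472], 0.64)]
top lip_edge [([0.5391, -0.0938, 0.0503], 0.59)]
top cap_a [([0.6285, -0.1367, 0.0327], 0.52), ([0.4973, -0.0123, 0.0336], 0.46)]
top gauge [([0.6376, -0.2433, 0.0116], 0.69), ([0.4799, -0.4224, 0.0639], 0.29)]
top housing [([0.4786, 0.0942, 0.0006], 0.74)]
wrist tray [([0.455, -0.063, 0.0475], 0.77)]
wrist flap_edge []
wrist rib_top []
wrist fold_line [([0.4537, -0.0654, 0.05], 0.96)]
wrist lip_edge [([0.4569, -0.0652, 0.0474], 0.88)]
wrist cap_a []
wrist gauge [([0.4554, -0.0644, 0.05], 0.56)]
wrist housing []
1.35 [0.149641   0.60681133 0.23128564] [2.47306358e+00 1.93733427e+00 5.64644197e-06] 0.08531320024731576
{'K': array([[424.37256921,   0.        , 262.63082877],
       [  0.        , 424.37256921, 187.36134309],
       [  0.        ,   0.        ,   1.        ]]), 'rvec': array([ 2.17291029, -2.13933316,  0.1400064 ]), 'tvec': array([0.00282446, 0.63095288, 1.21144043])}
```

View pics/top0.png

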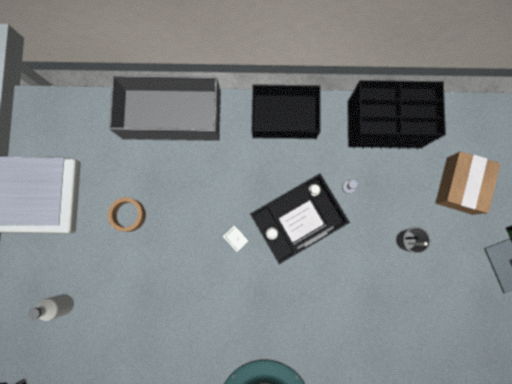

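View pics/scene0.png

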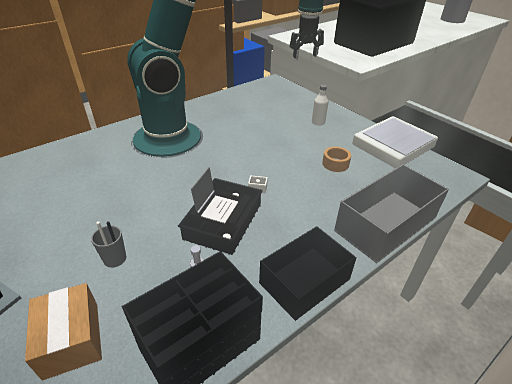

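The flap stands on the robot's side of the tray (top image about (316,238)). The lip is at the upper left. Next I'll enlarge the tray and fit its outline.

Run:
```python
import cv2
a=cv2.imread("pics/top0.png")[160:280,230:380]; cv2.imwrite("pics/top0z.png",cv2.resize(a,None,fx=5,fy=5,interpolation=cv2.INTER_CUBIC))
a=cv2.imread("pics/scene0.png")[150:270,165:285]; a=cv2.convertScaleAbs(a,alpha=1.8);cv2.imwrite("pics/scene0z.png",cv2.resize(a,None,fx=5,fy=5,interpolation=cv2.INTER_CUBIC))
```

```text
(no output)
```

View pics/top0z.png

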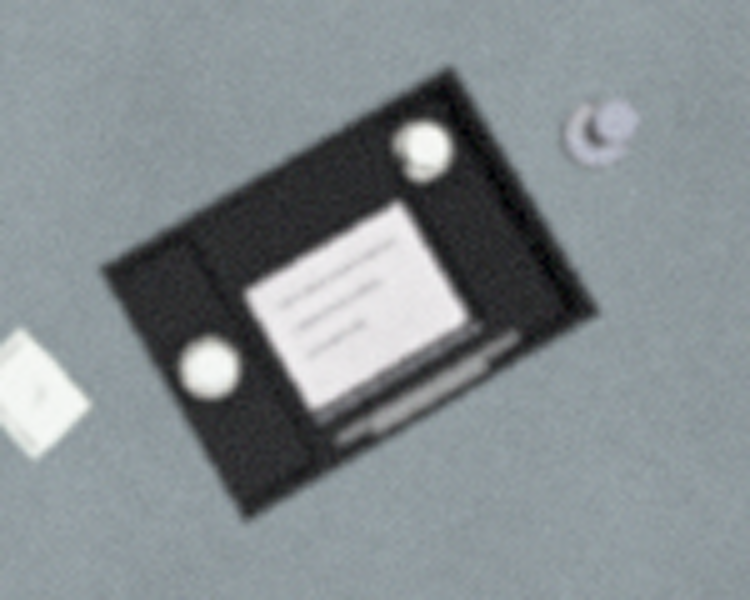

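View pics/scene0z.png

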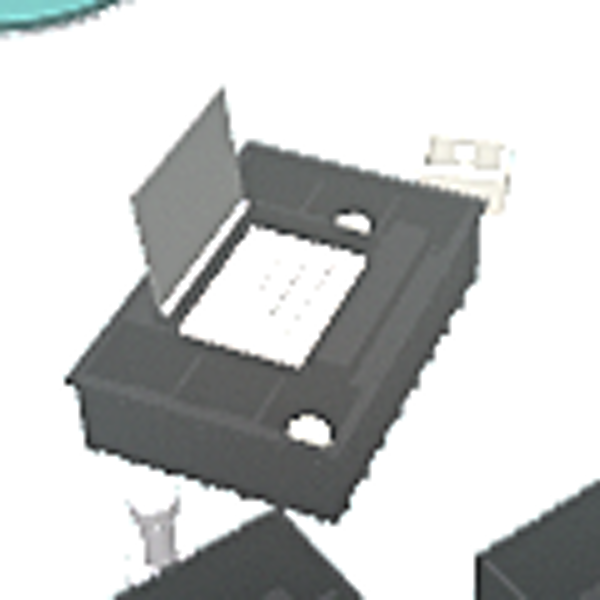

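The rim corners in the zoomed view are (453,66), (598,313), (247,520) and (103,270). The flap's edge runs from about (335,440) to (520,335).

```bash
cat > h.py <<'E'
import numpy as np, cv2
from scipy.spatial.transform import Rotation as R
from rig import manip, optics
def ray(cam,uv,z):
    p=optics.camera_params(cam); M=R.from_rotvec(p["rvec"]).as_matrix(); c=-M.T@p["tvec"]
    d=M.T@np.linalg.inv(p["K"])@np.array([uv[0],uv[1],1.]); return c+d*(z-c[2])/d[2]
def proj(cam,X):
    p=optics.camera_params(cam); return cv2.projectPoints(np.asarray(X,float).reshape(-1,3),p["rvec"],p["tvec"],p["K"],None)[0].reshape(-1,2)
E
python3 - <<'E'
from h import *
z=np.array([(453,66),(598,313),(247,520),(103,270)],float)
px=(z+.5)/5-.5+[230,160]
P=np.array([ray("top",q,0.06) for q in px]); print(P)
print([np.linalg.norm(P[i]-P[i-3]) for i in range(4)])
c=P.mean(0); 
A,B,C,D=P
# lip side is A-D ; fold side B-C
x=(A+D-B-C)[:2]; print("c",c,"yaw from x",np.degrees(np.arctan2(x[1],x[0])))
y=(D+C-A-B)[:2]; print("yaw from y",np.degrees(np.arctan2(y[1],y[0]))-90)
m=optics.capture("top");
for t in ["tray","flap_edge"]:
    for d in optics.cut_out("top",t)[:1]:
        cnt=np.argwhere(d["region"])[:,::-1].astype(np.float32); r=cv2.minAreaRect(cnt); print(t,d["p"],r,(cv2.boxPoints(r)))
        b=cv2.boxPoints(r); print(np.mean([ray("top",q,0.06) for q in b],0))
E
```

```text
[[ 0.6737782  -0.15459482  0.06      ]
 [ 0.5312735  -0.23770425  0.06      ]
 [ 0.41092425 -0.03714125  0.06      ]
 [ 0.55156412  0.04729059  0.06      ]]
[np.float64(0.1649689852849207), np.float64(0.23390053173860553), np.float64(0.16403752272147035), np.float64(0.23599576610424366)]
c [ 0.54188502 -0.09553743  0.06      ] yaw from x 30.61349739915857
yaw from y 31.078170435300166
tray 0.87 ((299.20001220703125, 218.10000610351562), (60.15684509277344, 83.10326385498047), 60.2551155090332) [[248.20003 212.6    ]
 [320.35385 171.36923]
 [350.2     223.6    ]
 [278.04617 264.83078]]
[ 0.54177898 -0.09423836  0.06      ]
flap_edge 0.75 ((313.15386962890625, 236.7692413330078), (8.18629264831543, 38.94690704345703), 60.2551155090332) [[294.21542 242.87694]
 [328.0308  223.55385]
 [332.09232 230.66154]
 [298.27695 249.98463]]
[ 0.48816314 -0.1342133   0.06      ]
```

```bash
cat >> h.py <<'E'
YAW=np.radians(30.85); C0=np.array([0.542,-0.0955]); ex=np.array([np.cos(YAW),np.sin(YAW)]); F=C0-0.055*ex
a=(YAW+np.pi/2)/2; ROT=np.pi*np.array([np.cos(a),np.sin(a),0])
HALF=0.011
def tcp(xc,z): # front-bottom corner of fingertip at xc ahead of fold line, height z
    p=F+(xc-HALF)*ex; return np.array([p[0],p[1],z])
def corner(th,r,off=0.003): return r*np.cos(th)-off*np.sin(th), 0.062+r*np.sin(th)+off*np.cos(th)
E
python3 - <<'E'
from h import *
manip.command_gripper(0.0)
for s in (0,1):
    b=a+s*np.pi/2; print(s,manip.solve_ik(tcp(-.05,.22),np.pi*np.array([np.cos(b),np.sin(b),0])))
    print(s,manip.solve_ik(tcp(.092,.066),np.pi*np.array([np.cos(b),np.sin(b),0])))
manip.move_ptp(tcp(-.05,.22),ROT)
print(manip.current_t(),manip.current_position(),tcp(-.05,.22),manip.current_joint_positions(),manip.current_wrist_force())
manip.servo_line(tcp(-.05,.112),feed=.1)
im=optics.capture("wrist"); cv2.imwrite("pics/w1.png",im[:,:,::-1])
im=optics.capture("top"); cv2.imwrite("pics/t1.png",cv2.resize(im[140:300,220:400,::-1],None,fx=4,fy=3.5))
im=optics.capture("scene"); cv2.imwrite("pics/s1.png",cv2.resize(cv2.convertScaleAbs(im[110:270,145:305,::-1],alpha=1.6),None,fx=3.5,fy=3.5))
print(manip.current_t(),manip.current_wrist_force())
E
```

```text
0 [-0.69336343  0.27385199  1.12398597  2.02619847 -0.29137313  1.01410478
  2.68203866]
0 [-0.21946727  0.56342841  0.3991686   1.88554975 -0.3084195   0.75298008
  2.46071853]
1 [-0.69166563  0.2728272   1.12151515  2.02617138 -0.28998046  1.01380365
 -0.46097791]
1 [-0.46935964  0.65967884  0.74537326  1.89347934 -0.60076228  0.82618216
 -0.43682018]
5.1333 [ 0.44268659 -0.15452408  0.21999142] [ 0.44241252 -0.1549839   0.22      ] [-0.69384098  0.27397899  1.12333223  2.02596131 -0.29137584  1.01412635
  2.68164438] [ 0.0492904  -0.14034579  0.84056584]
6.5167 [0.26916109 0.39741507 0.9406163 ]
```

View pics/w1.png

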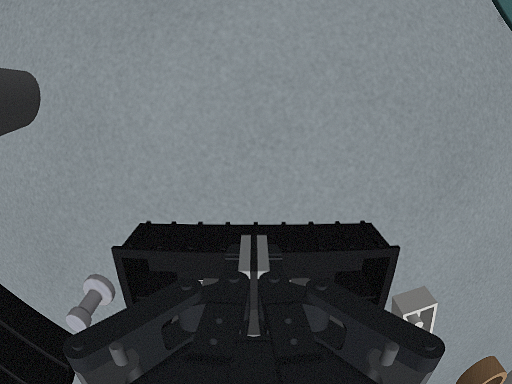

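View pics/s1.png

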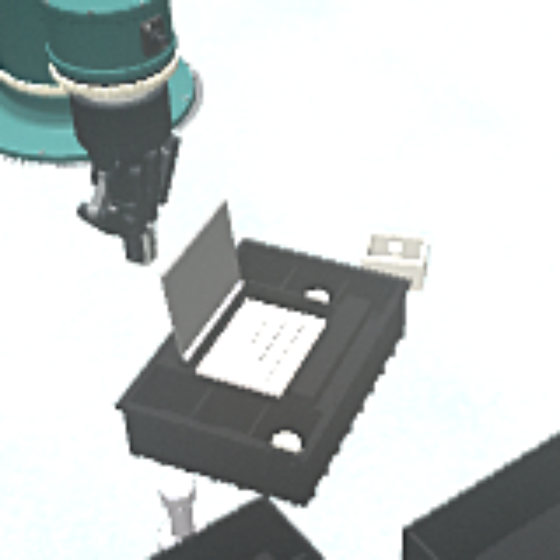

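View pics/t1.png

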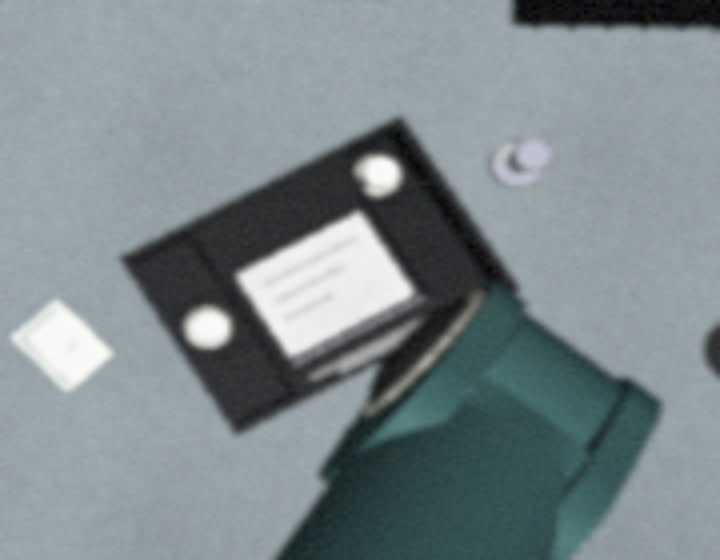

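The fingers stand about 30 mm behind the flap, centred on its width, and nothing is touching. Now I'll fold it along the arc, with the contact radius shrinking slightly so that any drag pushes the flap towards its fold line.

Run:
```python
from h import *
def st(l): print(l,round(manip.current_t(),2),manip.current_position().round(4),manip.current_wrist_force().round(1))
manip.servo_line(tcp(-.012,.112),feed=.08); st("near")
ths=np.radians([80,65,50,38]); rs=[.050,.049,.048,.047]
for th,r in zip(ths,rs):
    x,z=corner(th,r); s=manip.servo_line(tcp(x,z),feed=.06,f_stop=15); st(round(np.degrees(th)))
    if s: print("STOP");break
im=optics.capture("scene"); cv2.imwrite("pics/s2.png",cv2.resize(cv2.convertScaleAbs(im[110:270,145:305,::-1],alpha=1.6),None,fx=3.5,fy=3.5))
```

```text
near 7.14 [ 0.4749 -0.1356  0.1118] [-0.7  0.8 -0.8]
80 7.58 [ 0.4904 -0.1263  0.1117] [ 0.1 -0.7 -0.1]
65 7.95 [ 0.5009 -0.1199  0.1074] [-0.4  0.8 -0.5]
50 8.31 [ 0.5099 -0.1146  0.1004] [-0.8  0.5  0.8]
38 8.62 [ 0.5155 -0.1112  0.0929] [ 0.4  0.3 -0.4]
```

View pics/s2.png

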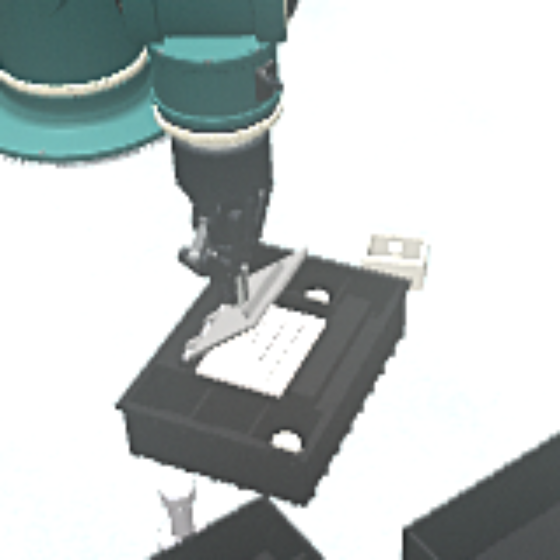

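The flap is at about 45° with the fingertip against its outer face behind the rib. I'll carry on to flat.

Run:
```python
from h import *
def st(l): print(l,round(manip.current_t(),2),manip.current_position().round(4),manip.current_wrist_force().round(1))
for d,r in [(25,.046),(12,.045),(3,.045)]:
    x,z=corner(np.radians(d),r); s=manip.servo_line(tcp(x,z),feed=.05,f_stop=12); st(d)
    if s: print("STOP");break
s=manip.servo_line(tcp(.045,.060),feed=.01,f_stop=5); st(s)
manip.pause(.2); st("p")
im=optics.capture("scene"); cv2.imwrite("pics/s3.png",cv2.resize(cv2.convertScaleAbs(im[110:270,145:305,::-1],alpha=1.6),None,fx=3.5,fy=3.5))
im=optics.capture("top"); cv2.imwrite("pics/t3.png",cv2.resize(im[140:300,220:400,::-1],None,fx=4,fy=3.5))
```

```text
25 9.03 [ 0.5199 -0.1086  0.0838] [-0.8  0.9  0.6]
12 9.39 [ 0.5224 -0.1071  0.074 ] [-0.5  1.   0.5]
3 9.68 [ 0.5237 -0.1064  0.0671] [-0.3  0.7  1.3]
True 10.11 [ 0.524  -0.1063  0.0646] [-2.8  0.8 11.1]
p 10.31 [ 0.5239 -0.1063  0.0647] [-1.   0.6  9.5]
```

View pics/s3.png

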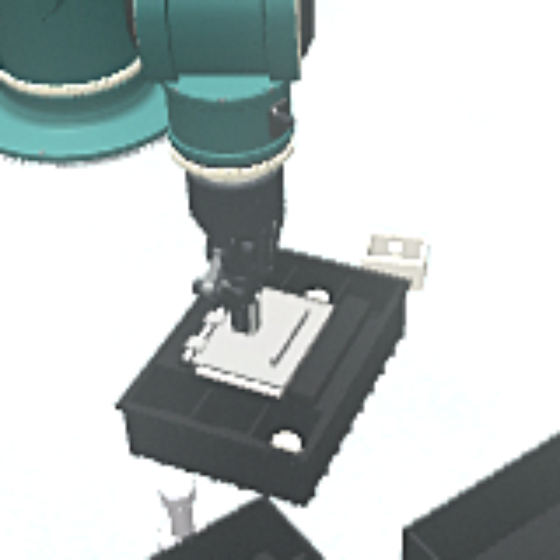

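View pics/t3.png

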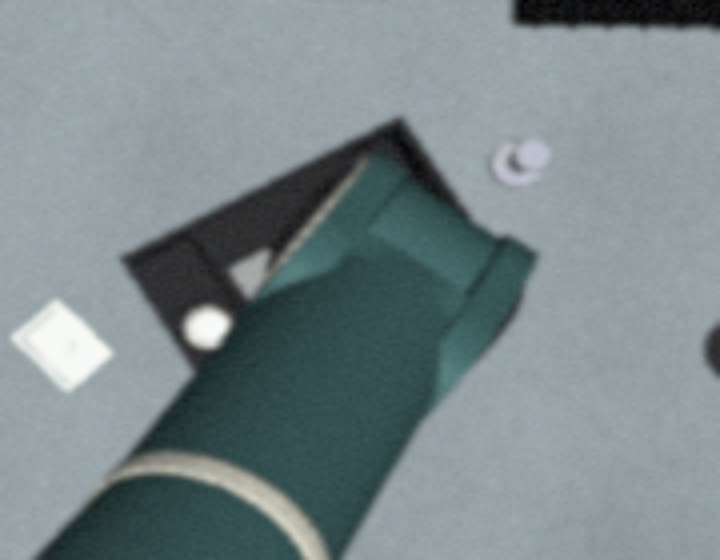

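The flap is flat, with the tip at z=0.0647 and about 9 N of contact, and a dark gap shows in front of the lip. Now I'll slide towards the lip with a lighter press and a force limit.

Run:
```python
from h import *
def st(l): 
    f=manip.current_wrist_force(); p=manip.current_position()
    print(l,round(manip.current_t(),2),"corner",round((p[:2]-F)@ex+HALF,4),"z",p[2].round(4),f.round(1),"along",round(f[:2]@ex,1))
z=manip.current_position()[2]
st(0)
for x in [.055,.065,.070,.075,.080,.085,.088,.090,.092,.094,.096]:
    s=manip.servo_line(tcp(x,z+.0001),feed=.03,f_stop=9); st((x,s))
    if s: break
im=optics.capture("scene"); cv2.imwrite("pics/s4.png",cv2.resize(cv2.convertScaleAbs(im[110:270,145:305,::-1],alpha=1.6),None,fx=3.5,fy=3.5))
```

```text
0 10.41 corner 0.045 z 0.0647 [-0.9  1.2  9.4] along -0.2
(0.055, False) 10.9 corner 0.0554 z 0.0649 [0.3 2.7 5. ] along 1.6
(0.065, False) 11.38 corner 0.0653 z 0.0648 [0.1 2.  3.4] along 1.1
(0.07, False) 11.7 corner 0.0702 z 0.0648 [1.2 0.5 3.8] along 1.3
(0.075, False) 12.02 corner 0.0754 z 0.0648 [1.7 1.2 3.8] along 2.1
(0.08, False) 12.33 corner 0.0806 z 0.0648 [1.5 0.7 3.1] along 1.7
(0.085, False) 12.65 corner 0.0855 z 0.0648 [1.2 1.  1.8] along 1.6
(0.088, False) 12.9 corner 0.0883 z 0.0648 [1.3 1.  2.5] along 1.6
(0.09, False) 13.15 corner 0.0901 z 0.0647 [-0.1 -0.   2.9] along -0.1
(0.092, False) 13.4 corner 0.0921 z 0.0647 [-0.1  0.1  1.9] along -0.1
(0.094, False) 13.65 corner 0.0937 z 0.0646 [-3.3 -2.5  2.7] along -4.1
(0.096, False) 13.9 corner 0.0948 z 0.0644 [-7.7 -4.5  3.7] along -9.0
```

View pics/s4.png

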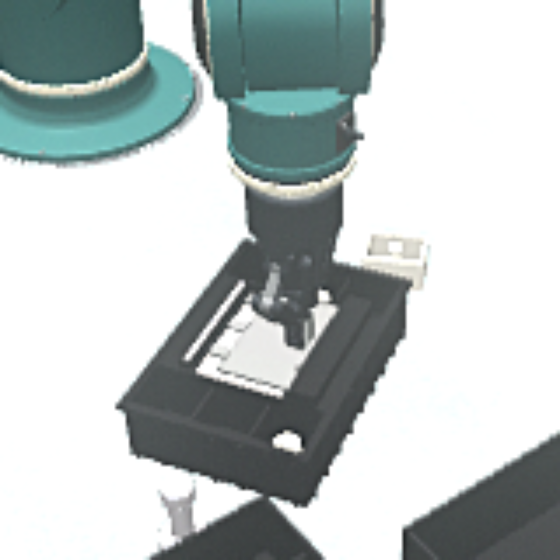

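The force rises to about 9 N at corner 0.0948, while I expected the end stop at 0.092. Before letting go, I'll compare the picture with the predicted rib and free edge for tuck 0 and tuck 22 mm.

Run:
```python
from h import *
def st(l): 
    f=manip.current_wrist_force(); p=manip.current_position()
    print(l,round(manip.current_t(),2),"corner",round((p[:2]-F)@ex+HALF,4),"z",p[2].round(4),f.round(1),"along",round(f[:2]@ex,1))
manip.pause(.1); st("")
im=optics.capture("scene")[:,:,::-1]; s=7; u0,v0=190,175
z=cv2.resize(cv2.convertScaleAbs(im[v0:v0+80,u0:u0+85],alpha=1.6),None,fx=s,fy=s,interpolation=cv2.INTER_CUBIC)
ey=np.array([-ex[1],ex[0]])
def L(x,yh,h,c):
    P=[[*(F+x*ex+y*ey),h] for y in (-yh,yh)]
    q=((proj("scene",P)-[u0,v0]+.5)*s).astype(int); cv2.line(z,tuple(map(int,q[0])),tuple(map(int,q[1])),c,1)
L(.072,.035,.073,(0,0,255)); L(.094,.035,.073,(0,200,0)); L(.098,.064,.073,(255,0,0)); L(.0,.055,.062,(0,200,255))
L(-.025,.115,.06,(255,0,255))
cv2.imwrite("pics/s5.png",z)
```

```text
14.05 corner 0.0948 z 0.0645 [-7.3 -4.5  2.4] along -8.6
```

View pics/s5.png

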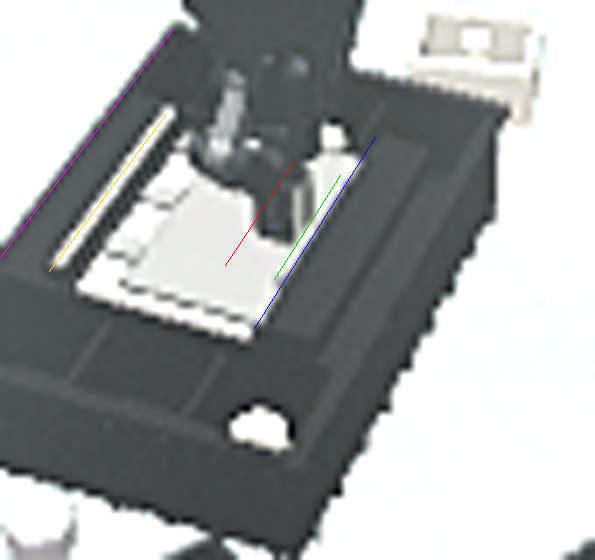

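The overlay lines up. The flap has come about 22 mm away from its hinge strip, the rib lies on the green line (tuck 22 mm), and the free edge is under the lip. Now I'll ease off, retreat and check.

Run:
```python
from h import *
def st(l): print(l,round(manip.current_t(),2),manip.current_position().round(4),manip.current_wrist_force().round(1))
manip.servo_line(tcp(.0925,.070),feed=.02); st(1)
manip.servo_line(tcp(.080,.12),feed=.08); 
manip.servo_line(tcp(.02,.25),feed=.15); st(2)
manip.move_ptp([0.25,0.45,0.30],manip.current_ee_rot()); st(3)
for n in("scene","top"):
    im=optics.capture(n)[:,:,::-1]; s=7; u0,v0=(190,175) if n=="scene" else (250,170)
    z=cv2.resize(cv2.convertScaleAbs(im[v0:v0+85,u0:u0+85+20],alpha=1.6 if n=="scene" else 1.3),None,fx=s,fy=s,interpolation=cv2.INTER_CUBIC)
    ey=np.array([-ex[1],ex[0]])
    def L(x,yh,h,c):
        P=[[*(F+x*ex+y*ey),h] for y in (-yh,yh)]
        q=((proj(n,P)-[u0,v0]+.5)*s).astype(int); cv2.line(z,tuple(map(int,q[0])),tuple(map(int,q[1])),c,1)
    L(.072,.035,.073,(0,0,255)); L(.094,.035,.073,(0,200,0)); L(.098,.064,.073,(255,0,0)); L(-.025,.115,.06,(255,0,255))
    cv2.imwrite(f"pics/{n}6.png",z)
    print([ (d["at"],d["p"]) for d in optics.spot_in(n,"rib_top")],[ (d["at"],d["p"]) for d in optics.spot_in(n,"tray")])
r=[d for d in optics.cut_out("top","tray")][0]; cnt=np.argwhere(r["region"])[:,::-1].astype(np.float32); r=cv2.minAreaRect(cnt); print(np.mean([ray("top",q,0.06) for q in cv2.boxPoints(r)],0),r)
```

```text
1 14.57 [ 0.565  -0.0817  0.0701] [-0.9  0.  -0.1]
2 16.47 [ 0.5024 -0.1187  0.2493] [-0.3  0.5 -0.8]
3 18.7 [0.2508 0.4495 0.2999] [-0.5  0.2  0.4]
[([0.5464, -0.0967, 0.0694], 0.8)] [([0.565, -0.1136, 0.0586], 0.85)]
[([0.5455, -0.0909, 0.065], 0.89), ([0.5438, -0.0883, 0.0603], 0.27)] [([0.5458, -0.0917, 0.0626], 0.69), ([0.6267, -0.1374, 0.0341], 0.47)]Traceback (most recent call last):
  File "<stdin>", line 17, in <module>
IndexError: list index out of range
```

View pics/scene6.png

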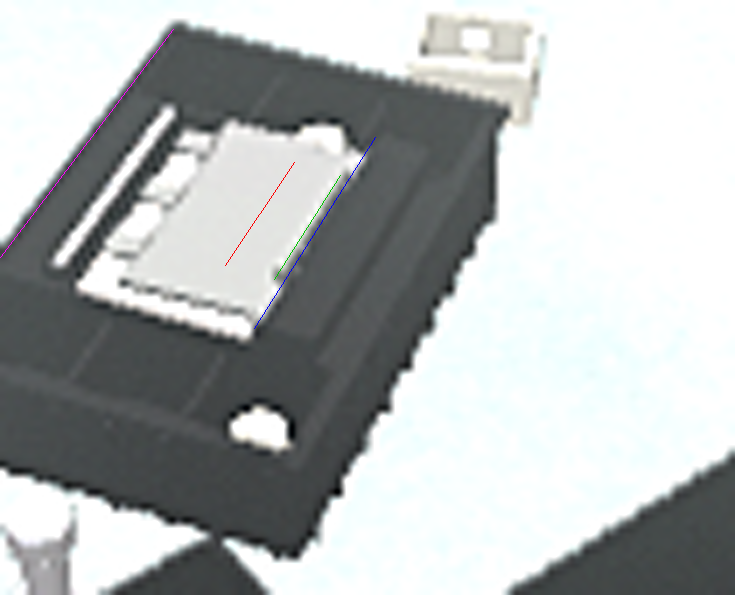

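View pics/top6.png

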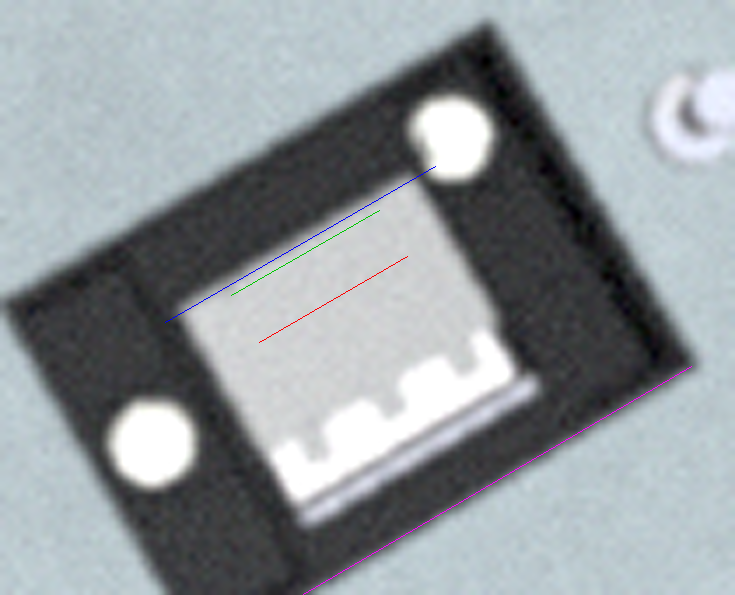

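The fingers are off and the flap stays flat. Its edge disappears beneath the lip (blue line), the rib matches the 22 mm prediction (green), and the tray rim still lies on its original line. I'll hand it in.

```bash
python3 -c "
from rig import manip
print(manip.current_t()); manip.finish_job()"
```

```text
19.05
the job is handed in; nothing more can be done
```

The card pocket is closed: the grey flap lies flat with its free edge under the retaining lip, and it stayed there after I withdrew the fingers. I handed the job in at about 19 s of the 45 s. `finish_job` reports no verdict, so I don't know how it was judged.

**What I did:** With the fingers shut I pushed the flap over until it lay flat, with light pressure on it (about 9 N). I then pushed the rib towards the lip until the force rose to about 9 N at the end stop, and drew the arm well clear.

**What the last checks showed:**
- **Flap:** In the scene picture the rib matches its predicted fully-out position. In both the scene and top pictures the free edge is hidden beneath the lip.
- **Tray and bench:** The tray's edge nearest the robot still lies on the line I measured at the start, and both caps are in their bays. The housing and gauge look unmoved in the pictures. I did not re-check the tape roll or pen cup, but the arm never felt contact near them.

**What failed or disagreed:**
- **Tray re-measurement:** The last tray outline check failed because the network did not find the tray in that picture, so I have only the picture overlay for its position.
- **End stop:** It came about 2–3 mm later than predicted, which fits the calibration error and a little arm compliance.
- **Slide force:** The force along the slide was only 1–2 N and sometimes had the wrong sign, so I relied on the pictures for how far the flap had moved.

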